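# Nip a side-dish tub in a screw-driven filling jig

### The job

Using only its red crank handle, wind the blue side guide of the filling jig back until the opening is at least 5 mm wider than the green-lidded tub, set that tub down gently, upright and square, on the white bed between the guide and the steel end rail, and let go of it. Then wind the guide in, finishing in the closing direction so that the slack in the screw is taken up, until the tub is held firmly between guide and rail with a light nip of about 10 N, never enough to crush it (40 N). Let go of the crank and leave the other things on the table where they are.

Things in the scene. Friction and masses are not known exactly. Their poses are not given: they have to be found in the camera images.
- jig: Tub-filling jig, fixed on the table, pose varies: aluminium base plate 130 x 262 x 14 mm with a white bed, top 20 mm above the table, open at both x ends so that a tub held by its x sides can be lowered in. Origin at table height under the middle of the clamping place; z up; y is the clamping direction, from the steel end rail (at -y) past the blue guide to the grey gearbox with the crank (at +y)
- bed_rail (a point): Point at bed level, 50 mm from the jig's origin towards -y, where the clamping face of the steel end rail is meant to be, axes as the jig's. The rail is bolted through slots, so its face lies up to 2 mm off this point either way along y; it does not move. The rail is 100 mm long in x, 14 mm thick, its top 68 mm above the table
- guide: Blue side guide: plate 100 mm long in x, 12 mm thick, top 66 mm above the table, slides only along the jig's y, 3 N friction. Origin: middle of its clamping face (towards the rail) at bed level, axes as the jig's. Opening = its y in the jig's frame + 50 mm (+-2 mm for the rail); 44 to 60 mm at the start, too narrow for the tub. To be moved by the crank only, not pushed by hand
- nut_top (a point): Top centre of the brass nut (28 x 12 x 20 mm) that drives the guide, in the open steel yoke behind it; top 50 mm above the table. The nut has 4 mm of free play in all along y in the yoke (0.5 rad of crank) and starts anywhere in it. With the play halved the nut's centre is 32 mm behind the guide's face; 34 mm when it drives the guide open, 30 mm when it drives it closed
- crank (a joint): Crank angle, rad: grows anticlockwise seen from above, which opens the guide (clockwise closes); -0.7 to 0.7 at the start, stops at -1.6 and 5.4. The nut moves 8 mm per rad; at angle 0, mid play, the guide's y is 2 mm. It stays where left: friction 3 N at the handle, about 3.6 N with the guide sliding. Each 10 N of nip adds 2 N; up to about 18 N of nip stays when the handle is let go
- crank_axis (a point): Point on the upright axis of the crank, at the top face of the crank arm, 88 mm above the table; axes as the jig's. It stands on the gearbox, 50 x 50 mm, centred at jig y = +145 mm, top 70 mm above the table
- grip (a point): Point on the axis of the red upright crank handle, at the height to grip, 116 mm above the table. The handle is a round bar 20 mm in diameter, from 89 to 135 mm above the table, 40 mm from the crank axis; it spins freely on its pin, so it can be held with a fixed wrist while carried round the circle. At crank angle 0 it lies on the jig's -x side of the crank axis
- tub: Closed square white tub with green lid, full, about 0.25 kg: 58 mm in its x, 66 mm in its y, 50 mm high, upright plain sides. Origin: centre of its underside, z up. It goes into the jig with its y along the jig's y (either way round), so that the 66 mm lies between rail and guide; take it by its two x sides (58 mm)
- tub_b: Bystander: the same tub with a yellow lid; origin at the centre of its underside
- bowl: Bystander: steel mixing bowl, 170 mm across, 75 mm high; origin at the centre of its underside
- dish: Bystander: small steel dish, 100 mm across, 30 mm high; origin at the centre of its underside
- bottle: Bystander: yellow sauce bottle, 60 mm across, 170 mm high; origin at the centre of its underside
- spoon: Bystander: steel spoon 180 mm long lying on the table; origin on its underside
- jar: Bystander: glass jar with white cap, 70 mm across, 80 mm high; origin at the centre of its underside
Mind the look-alikes: they are no part of the job. Leave any orange or purple look-alike of the tub alone.

How it is judged:
By the outcome, as a careful person would: the job done as asked, in the order asked, and still so for the second after the job is handed in, with the robot touching nothing.
It also fails if it takes over 72 s, if anything falls off the work surface, if the arm or the gripper's body presses on something with over 40 N, if the wrist force passes 120 N, or if a joint passes its speed limit or range.

### The arm

A 6-joint arm with a two-finger parallel gripper is mounted at the origin on the work surface. World frame = base frame: x ahead of the robot, y to its left, z up, the work surface at z = 0. Lengths are in mm, angles in rad, forces in N, time in s.
With the tool pointing down it reaches from about 275 to 750 mm from the base axis. Payload 10.2 kg.
Tool frame: the origin (TCP) lies between the finger pads; the fingertips stand ctrl.tips_ahead ahead of it and the grasp point (between the pads) lies 8 mm behind it (ctrl.tips_ahead is the distance from the TCP to the fingertips, in mm); z points along the fingers, y is the direction in which the jaws open and shut (so a half turn about z gives the same grasp; the last joint's range is limited). The gripper opens to 85 mm and grips with 20 to 120 N. Pads are 22 mm wide; open, the fingers measure 114 mm over their backs; the gripper's body (76 mm by 85 mm) begins 54 mm behind the grasp point. The pads swing forward as they close: fully open they stand 13 mm farther back than shut.
Start: joints at [1.024, 0.313, 1.498, -0, 1.331, -0.223], TCP at [167.053, 497.719, 242.294] pointing down, gripper open.
Joint ranges: [-2.94, 2.94], [-0.97, 2.17], [0.19, 2.56], [-1.23, 4.37], [0.02, 3.11], [-2.88, 2.88]. Speed limits (rad/s): [2.39, 2.39, 3.01, 3.14, 3.14, 3.14].

### API

Orientations are given as a unit quaternion [w, x, y, z].
In Python, from rig import ctrl gives the robot as it stands. The module is installed in compiled form; this text tells all that it offers.
- The arm moves only by the tool move_arm, never from a script. Its argument "motion" is a list of rows, each an object with "offset": the shift along the tool's x, y, z in m, a list of three; "angular": the turn, a rotation vector about the tool's x, y, z in degrees, a list of three; "jaw": the finger opening in m, from 0 to 0.0854. In form: [{"offset": [tx, ty, tz], "angular": [ax, ay, az], "jaw": jaw}, ...]. A call has 1 to 5 rows; each row is the pose to reach, as a shift and turn from the pose commanded when the call began, along the tool's axes at that moment; what a row does not reach only later rows make up. A row lasts 1/8 s, in which the tool goes at most 62.5 mm and 10.7 degrees, less where a joint would pass 70% of its speed; a pose out of reach is approached as far as the arm can. A call with a gripper value outside its range is refused whole. The fingers move at their own pace and stop on an object; "squeeze" is the grip in N (left out, the last holds). Time passes only in rows, so rows that repeat a pose let the fingers close. It gives the time, the measured TCP pose, the force and the opening at its end, in the units of the state.
- ctrl.sense(): the state, without advancing time (a new reading comes with each control period).
- ctrl.capture(name): name is "scene" or "top" or "wrist"; returns a dict with "img" (420x560x3 uint8, red, green, blue), "intrinsics" (3x3 intrinsics, pixels), "k1" (the pictures are not rectified: a ray, as slopes to the right and down, at radius r is drawn at 1 + k1 r^2 times it, then the intrinsics apply), "rvec" (rotation vector, rad) and "tvec" (3), from world to camera coordinates, as OpenCV has them. Camera axes: x right, y down, z forward; pixel columns grow to the right and rows downward; lengths in mm; the calibration is good to about 2 mm. A picture is of the moment at which its call begins. There is no depth.
- ctrl.finish_job(): hands the job in, once; it reports no verdict.
The state is a dict: "time_s": time; "joints": joint angles; "dq": joint speeds; "tau": joint torques, N m; "eef_pos": TCP position; "ee_rot": TCP orientation; "force": force on the tool from outside, world axes, zero at the start; "wrist_torque": the same for the moment, N m; "grip_width": opening from 0.0 (shut) to 1.0 (fully open).
Only numpy, scipy, OpenCV 4.12 (cv2) and the standard library are available. Lean on these libraries where they do the work, as an engineer would, in place of code of your own. Each camera call takes 0.05 s, during which the arm holds its last target. There are 200 camera calls.

## Working session

There is one attempt and no reset: what is moved stays moved. The work goes in short steps, Python scripts to look and compute and a tool call to move; the robot and the scene stay as the last step left them, time stands still between calls to the robot, and variables do not carry over. Pictures are saved under pics/ and viewed, about 8 in all and at most 12, crops included, and the job is handed in when it is done.

Besides the shell and the picture viewer there is one more tool, called after ">>>" by a JSON object that holds its "op" and its "data". move_arm: Moves the arm, as the interface text tells. Its arguments: {"type":"object","properties":{"motion":{"type":"array","items":{"type":"object","properties":{"offset":{"type":"array","items":{"type":"number"}},"angular":{"type":"array","items":{"type":"number"}},"jaw":{"type":"number"}}}},"squeeze":{"type":"number"}},"required":["motion"]}

```bash
mkdir -p pics; ls
python3 - <<'E'
from rig import ctrl
import cv2
print(ctrl.sense(), ctrl.tips_ahead)
for n in("scene","top"):
    d=ctrl.capture(n); cv2.imwrite(f"pics/{n}0.png",d["img"][:,:,::-1]); print(n,d["intrinsics"],d["k1"],d["rvec"],d["tvec"])
E
```

```text
pics
{'time_s': 0.0, 'joints': array([ 1.02357578e+00,  3.13425247e-01,  1.49841907e+00, -3.68662851e-06,
        1.33103080e+00, -2.23378724e-01]), 'dq': array([ 0.00121985, -0.00052384, -0.00040862,  0.00212982,  0.0004421 ,
        0.00029629]), 'tau': array([-1.46810344e-03, -4.12285995e+01, -2.59731030e+01, -3.57983390e-04,
        4.35374823e-03, -5.89443835e-05]), 'eef_pos': array([166.93186789, 497.49531496, 241.754522  ]), 'ee_rot': array([-2.39340918e-04,  1.61213820e-01,  9.86919294e-01, -5.94896868e-04]), 'force': array([ 0.05700005, -0.64141313, -0.08257643]), 'wrist_torque': array([-0.058252  ,  0.05752526,  0.06096169]), 'grip_width': 0.9969615805949281} 11.0
scene [[473.35354196   0.         279.68979547]
 [  0.         473.35354196 213.95412147]
 [  0.           0.           1.        ]] -0.05332216797358888 [ 2.11352277  0.69498353 -0.34619729] [-485.07918017  -88.98299573 1394.90650246]
top [[448.77412566   0.         286.05452397]
 [  0.         448.77412566 216.53686992]
 [  0.           0.           1.        ]] -0.127225607708083 [ 2.12433226 -2.17194148  0.19211335] [  51.16187039  559.34164218 1093.88352357]
```

View pics/top0.png

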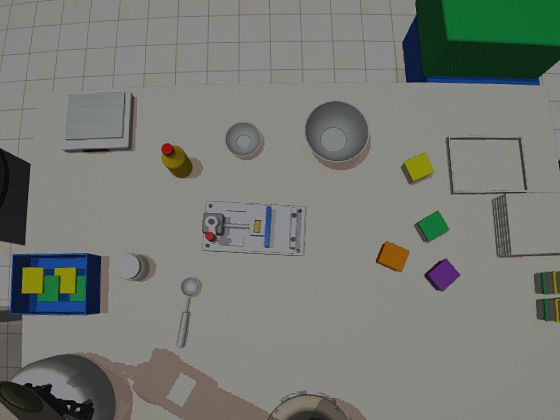

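View pics/scene0.png

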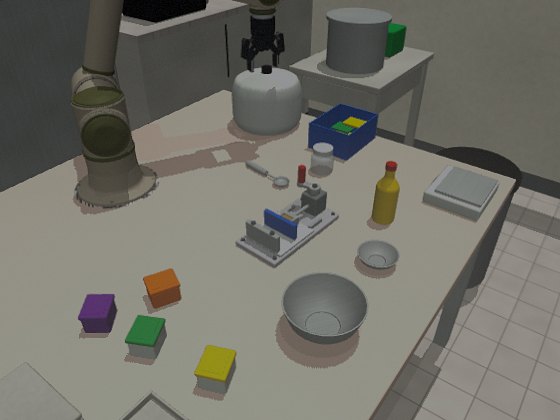

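The top view shows the jig at about (255,228), with the crank at (210,224), red handle (210,237), guide (268,227) and rail (295,228). The green tub is at (433,226), orange at (393,256) and purple at (442,275). The scene view agrees. Next I'll write a helper and take enlarged crops.

```bash
cat > h.py <<'E'
from rig import ctrl
import cv2, numpy as np
from scipy.spatial.transform import Rotation as R
def cam(n): 
    d=ctrl.capture(n); d["R"]=cv2.Rodrigues(np.array(d["rvec"],float))[0]; return d
def dist(d): return np.array([d["k1"],0,0,0,0.])
def p2w(d,uv,z):
    s=cv2.undistortPoints(np.array(uv,float).reshape(-1,1,2),d["intrinsics"],dist(d)).reshape(-1,2)
    c=-d["R"].T@np.array(d["tvec"],float).ravel()
    r=np.c_[s,np.ones(len(s))]@d["R"]
    return c+r*((np.broadcast_to(z,len(s))-c[2])/r[:,2])[:,None]
def w2p(d,P): return cv2.projectPoints(np.array(P,float).reshape(-1,1,3),np.array(d["rvec"],float),np.array(d["tvec"],float),d["intrinsics"],dist(d))[0].reshape(-1,2)
def colour(d,lo,hi,box=None):
    m=cv2.inRange(cv2.cvtColor(d["img"],cv2.COLOR_RGB2HSV),lo,hi)
    if box: k=np.zeros_like(m); x0,y0,x1,y1=box; k[y0:y1,x0:x1]=255; m&=k
    return m
def crop(d,x0,y0,x1,y1,f,name): cv2.imwrite(f"pics/{name}.png",cv2.resize(d["img"][y0:y1,x0:x1,::-1],None,fx=f,fy=f,interpolation=cv2.INTER_CUBIC))
def st():
    s=ctrl.sense(); q=s["ee_rot"]; print("t",s["time_s"],"pos",s["eef_pos"].round(1),"F",s["force"].round(1),"grip",round(s["grip_width"]*85.4,1)); M=R.from_quat([q[1],q[2],q[3],q[0]]).as_matrix(); return s,M
E
python3 - <<'E'
from h import *
d=cam("top")
crop(d,190,190,320,270,6,"jig0")
m=colour(d,(50,120,60),(75,255,255),(400,190,470,260))
c=max(cv2.findContours(m,0,1)[0],key=cv2.contourArea); r=cv2.minAreaRect(c); print(r, p2w(d,cv2.boxPoints(r),50).round(1), p2w(d,[r[0]],50))
m=colour(d,(100,120,60),(125,255,255),(190,190,320,270))
c=max(cv2.findContours(m,0,1)[0],key=cv2.contourArea); r=cv2.minAreaRect(c); print("guide",r,p2w(d,cv2.boxPoints(r),66).round(1))
m=colour(d,(0,150,60),(8,255,255),(190,190,320,270))
c=max(cv2.findContours(m,0,1)[0],key=cv2.contourArea); r=cv2.minAreaRect(c); print("red",r,p2w(d,[r[0]],135).round(1),p2w(d,[r[0]],116).round(1))
E
```

```text
((432.9622802734375, 225.632080078125), (21.853931427001953, 23.99075698852539), 60.945396423339844) [[ 538.5 -296.3   50. ]
 [ 567.7 -354.3   50. ]
 [ 517.3 -378.8   50. ]
 [ 488.8 -320.8   50. ]] [[ 527.9561256  -337.37529951   50.        ]]
guide ((267.38275146484375, 225.99310302734375), (4.404151916503906, 38.22803497314453), 3.3664605617523193) [[487.2  95.   66. ]
 [582.5  87.9  66. ]
 [581.6  76.9  66. ]
 [486.3  84.2  66. ]]
red ((209.5, 235.5), (7.0, 7.0), 90.0) [[505.  219.1 135. ]] [[507.3 222.  116. ]]
```

View pics/jig0.png

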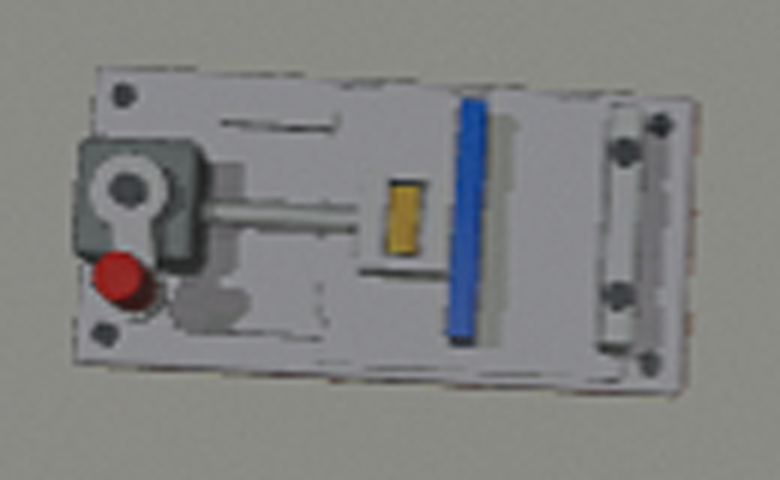

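The crop shows the base plate corners, gearbox hub at crop (128,188), red handle top at (119,275), brass nut at (404,218), guide at (467,220) and the rail's left edge from (612,105) to (600,350). I'll fit the jig pose from these.

Run:
```python
from h import *
d=cam("top")
f=lambda pts,z:p2w(d,np.array(pts)/6+190,z)[:,:2]
pl=f([(98,68),(692,100),(683,393),(77,360)],14)
print("plate",pl.round(1),[np.linalg.norm(pl[i]-pl[i-1]).round(1) for i in range(4)])
yx=lambda v:np.degrees(np.arctan2(-v[0],v[1])).round(2) # yaw from y-direction vector
print("yaw", yx(pl[0]-pl[1]),yx(pl[3]-pl[2]), [np.degrees(np.arctan2(v[1],v[0])).round(2) for v in (pl[0]-pl[3],pl[1]-pl[2])])
hub=f([(128,188)],92)[0]; h=f([(119,274)],135)[0]; nut=f([(404,218)],50)[0]
gf=f([(487,98),(474,345)],66); rf=f([(612,105),(600,350)],68)
print("hub",hub,"handle",h,"r",np.linalg.norm(h-hub),"nut",nut)
for n,e in(("guide face",gf),("rail face",rf)): v=e[0]-e[1]; print(n,e.round(1),np.linalg.norm(v).round(1),np.degrees(np.arctan2(v[1],v[0])).round(2))
```

```text
plate [[609.7 245.9]
 [590.2 -12.9]
 [462.7  -5.2]
 [482.3 254.6]] [np.float64(127.8), np.float64(259.6), np.float64(127.7), np.float64(260.5)]
yaw -4.32 -4.3 [np.float64(-3.87), np.float64(-3.46)]
hub [544.65414326 221.2020959 ] handle [504.63072853 218.34257488] r 40.125435658226564 nut [535.95319575 111.60300228]
guide face [[583.3  75.8]
 [480.6  83. ]] 103.0 -4.03
rail face [[579.   23.9]
 [477.3  31.5]] 102.0 -4.23
```

Yaw is about −4.2°, the measured crank radius of 40.1 mm matches the given 40, and θ≈0.14 puts the guide at y≈3 (the image gives about 2.5). The tub's 58/66 sides also fit. Now I'll move above the handle.

>>> {"op": "move_arm", "data": {"motion": [{"offset": [-0.055, -0.021, 0], "angular": [0, 0, 0], "jaw": 0.06}, {"offset": [-0.11, -0.042, 0], "angular": [0, 0, 0], "jaw": 0.06}, {"offset": [-0.165, -0.063, 0], "angular": [0, 0, 0], "jaw": 0.06}, {"offset": [-0.22, -0.084, 0], "angular": [0, 0, 0], "jaw": 0.06}, {"offset": [-0.275, -0.105, 0], "angular": [0, 0, 0], "jaw": 0.06}]}}

```text
time_s: 0.82
eef_pos: [395.6, 309.2, 242.3]
ee_rot: [0.0, 0.161, 0.987, 0.0]
force: [0.1, 1.2, -1.1]
grip_width: 0.706
```

>>> {"op": "move_arm", "data": {"motion": [{"offset": [-0.055, -0.021, 0], "angular": [0, 0, 0], "jaw": 0.06}, {"offset": [-0.11, -0.042, 0], "angular": [0, 0, 0], "jaw": 0.06}, {"offset": [-0.134, -0.052, 0], "angular": [0, 0, 0], "jaw": 0.06}, {"offset": [-0.134, -0.052, 0], "angular": [0, 0, 0], "jaw": 0.06}]}}

```text
time_s: 1.32
eef_pos: [505.7, 217.5, 241.7]
ee_rot: [-0.0, 0.162, 0.987, -0.0]
force: [-0.0, 0.1, 0.5]
grip_width: 0.698
```

Run:
```python
from h import *
s,M=st(); print(M.round(3))
d=cam("wrist"); cv2.imwrite("pics/w1.png",d["img"][:,:,::-1]); print(w2p(d,[(505,218,135),(545,221,92),(s["eef_pos"][0],s["eef_pos"][1],135)]))
t=cam("top"); print("bottle cap",p2w(t,[(167,150)],170),"jar",p2w(t,[(128,266)],80))
```

```text
t 1.325 pos [505.7 217.5 241.7] F [-0.   0.1  0.5] grip 59.6
[[-0.947  0.321 -0.001]
 [ 0.321  0.947 -0.   ]
 [ 0.001 -0.    -1.   ]]
[[282.96549491 213.07040665]
 [301.46852549 241.45598223]
 [282.66083419 214.12533544]]
bottle cap [[702.39860041 314.32011478 170.        ]] jar [[440.43982675 427.87608771  80.        ]]
```

View pics/w1.png

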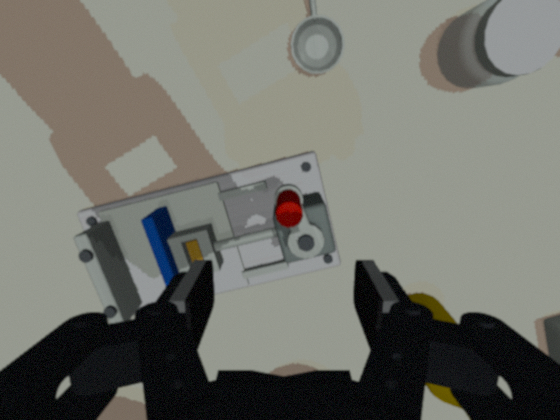

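The wrist view shows the handle at (289,209), with its bright top disc near (290,214), and the hub at (305,242). The predictions were (283,213) and (301,241), so they agree to a few mm. I'll measure it more precisely.

Run:
```python
from h import *
d=cam("wrist"); print("cam centre",(-d["R"].T@np.ravel(d["tvec"])).round(1), w2p(d,[(505,218,89),(505,218,135)]))
m=colour(d,(0,120,40),(10,255,255),(250,170,330,250)); v=d["img"][:,:,0]
print(cv2.minAreaRect(max(cv2.findContours(m,0,1)[0],key=cv2.contourArea)))
b=(m>0)&(v>np.percentile(v[m>0],60)); ys,xs=np.nonzero(b); print(v[m>0].min(),v[m>0].max(),xs.mean(),ys.mean(),xs.min(),xs.max(),ys.min(),ys.max())
print(p2w(d,[(xs.mean(),ys.mean())],135),p2w(d,[(305.5,242.3)],92))
print(v[188:232:2,289], w2p(d,[(505+10,218,135),(495,218,135)]))
```

```text
cam centre [441.3 240.9 373.9] [[281.7390831  200.2676651 ]
 [281.40858247 215.3046529 ]]
((287.0, 211.0), (36.0, 26.0), 90.0)
48 150 287.28384279475983 211.16593886462883 277 299 204 228
[[503.44066271 222.89518408 135.        ]] [[545.65472467 225.72058378  92.        ]]
[118 127  77  61  65  66  61  70 119 147 149 146 119 101 101  98 101  98
 100  97  99  90] [[285.87301854 228.07479723]
 [276.85234424 202.27204499]]
```

Run:
```python
from h import *
d=cam("scene"); 
m=colour(d,(0,150,60),(10,255,255),(285,155,325,195)); r=cv2.findContours(m,0,1)[0]; print([cv2.boundingRect(c) for c in r])
for P in ((504.6,218.4,135),(504.6,223,135),(504.6,218.4,112),(504.6,223,112)): print(P,w2p(d,[P]))
w=cam("wrist"); print(p2w(w,[(288.5,216.5)],135)); w=cam("wrist"); print(p2w(w,[(288.5,216.5)],135),w["tvec"],w["rvec"])
for z in (105,112): print(p2w(d,[( 301.5,173)],z))
```

```text
[(302, 166, 3, 3), (299, 166, 2, 2)]
(504.6, 218.4, 135) [[299.72505883 165.97337416]]
(504.6, 223, 135) [[300.72967112 165.24734074]]
(504.6, 218.4, 112) [[299.465858   173.62387316]]
(504.6, 223, 112) [[300.46026679 172.88680802]]
[[507.31698576 222.91408357 135.        ]]
[[507.39653316 222.91723442 135.        ]] [-368.35864193 -429.60424516  269.26108746] [-2.3632718  -1.70324856 -0.23158029]
[[500.79925048 233.83568205 105.        ]]
[[507.09361166 224.1545164  112.        ]]
```

>>> {"op": "move_arm", "data": {"motion": [{"offset": [0.001, 0.003, 0.04], "angular": [0, 0, 0], "jaw": 0.06}, {"offset": [0.001, 0.003, 0.08], "angular": [0, 0, 0], "jaw": 0.06}, {"offset": [0.001, 0.003, 0.115], "angular": [0, 0, 0], "jaw": 0.06}, {"offset": [0.001, 0.003, 0.128], "angular": [0, 0, 0], "jaw": 0.06}]}}

```text
time_s: 2.12
eef_pos: [503.8, 222.2, 112.8]
ee_rot: [-0.001, 0.161, 0.987, -0.0]
force: [0.5, -0.7, 0.2]
grip_width: 0.706
```

>>> {"op": "move_arm", "data": {"motion": [{"offset": [0, 0, 0], "angular": [0, 0, 0], "jaw": 0.01}, {"offset": [0, 0, 0], "angular": [0, 0, 0], "jaw": 0.01}, {"offset": [0, 0, 0], "angular": [0, 0, 0], "jaw": 0.01}, {"offset": [0, 0, 0], "angular": [0, 0, 0], "jaw": 0.01}, {"offset": [0, 0, 0], "angular": [0, 0, 0], "jaw": 0.01}], "squeeze": 35}}

```text
time_s: 2.75
eef_pos: [505.4, 222.1, 115.8]
ee_rot: [0.001, 0.161, 0.987, 0.0]
force: [-2.3, -0.7, 7.8]
grip_width: 0.223
```

```bash
cat > arc.py <<'E'
# offsets along tool x,y (mm) for handle circle: args hubx huby, target angles of handle about hub (deg world)
import sys; from h import *
s,M=st(); hx,hy=map(float,sys.argv[1:3]); v=s["eef_pos"][:2]-(hx,hy); a0=np.degrees(np.arctan2(v[1],v[0]))%360
print("r",np.hypot(*v).round(2),"ang",a0.round(1),"theta",np.radians(a0-175.8).round(3))
for a in map(float,sys.argv[3:]):
    p=np.array([hx+40*np.cos(np.radians(a)),hy+40*np.sin(np.radians(a)),s["eef_pos"][2]]); print(a,((p-s["eef_pos"])@M).round(1))
E
python3 - <<'E'
from h import *
st(); d=cam("wrist"); cv2.imwrite("pics/w2.png",d["img"][:,:,::-1])
E
python3 arc.py 545.3 223.5 200 218 236 254 272
```

```text
t 2.75 pos [505.4 222.1 115.8] F [-2.3 -0.7  7.8] grip 19.0
t 2.8 pos [505.4 222.  115.8] F [-1.1 -0.6  7.2] grip 19.1
r 39.91 ang 182.1 theta 0.11
200.0 [ -6.1 -10.9  -0. ]
218.0 [-15.3 -19.3   0. ]
236.0 [-26.7 -24.5   0. ]
254.0 [-39.1 -25.9   0. ]
272.0 [-51.4 -23.4   0.1]
```

View pics/w2.png

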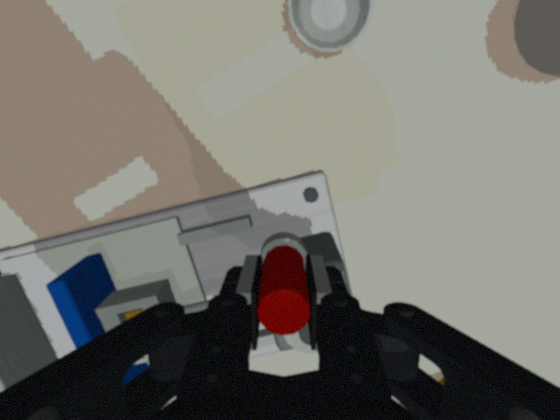

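The handle is held between the pads (opening 19 mm). The arm is compliant, with 8 N upward for 3 mm, so I'll relieve that while turning in the opening direction.

>>> {"op": "move_arm", "data": {"motion": [{"offset": [-0.006, -0.011, -0.003], "angular": [0, 0, 0], "jaw": 0.01}, {"offset": [-0.015, -0.019, -0.003], "angular": [0, 0, 0], "jaw": 0.01}, {"offset": [-0.027, -0.0245, -0.003], "angular": [0, 0, 0], "jaw": 0.01}, {"offset": [-0.039, -0.026, -0.003], "angular": [0, 0, 0], "jaw": 0.01}, {"offset": [-0.051, -0.023, -0.003], "angular": [0, 0, 0], "jaw": 0.01}]}}

```text
time_s: 3.42
eef_pos: [544.6, 184.0, 116.2]
ee_rot: [-0.002, 0.161, 0.987, -0.0]
force: [-5.1, 4.6, -6.0]
grip_width: 0.22
```

```bash
python3 arc.py 545.3 223.5 290 308 326 344 362
```

```text
t 3.425 pos [544.6 184.  116.2] F [-5.1  4.6 -6. ] grip 18.8
r 39.54 ang 269.1 theta 1.628
290.0 [-13.    6.4  -0.1]
308.0 [-21.4  15.6  -0.1]
326.0 [-26.6  27.   -0.2]
344.0 [-28.   39.5  -0.2]
362.0 [-25.5  51.7  -0.2]
```

>>> {"op": "move_arm", "data": {"motion": [{"offset": [-0.0115, 0.006, 0.001], "angular": [0, 0, 0], "jaw": 0.01}, {"offset": [-0.02, 0.0155, 0.001], "angular": [0, 0, 0], "jaw": 0.01}, {"offset": [-0.0255, 0.027, 0.001], "angular": [0, 0, 0], "jaw": 0.01}, {"offset": [-0.0265, 0.0395, 0.001], "angular": [0, 0, 0], "jaw": 0.01}, {"offset": [-0.024, 0.0515, 0.001], "angular": [0, 0, 0], "jaw": 0.01}]}}

```text
time_s: 4.05
eef_pos: [585.3, 224.5, 116.2]
ee_rot: [0.0, 0.161, 0.987, -0.001]
force: [-2.0, -5.6, -1.3]
grip_width: 0.22
```

```bash
python3 arc.py 545.3 223.5 376 390
```

```text
t 4.05 pos [585.3 224.5 116.2] F [-2.  -5.6 -1.3] grip 18.8
r 40.02 ang 1.5 theta -3.042
376.0 [ 4.7  9.  -0. ]
390.0 [11.1 16.3 -0. ]
```

>>> {"op": "move_arm", "data": {"motion": [{"offset": [0.005, 0.009, 0], "angular": [0, 0, 0], "jaw": 0.01}, {"offset": [0.011, 0.016, 0], "angular": [0, 0, 0], "jaw": 0.01}, {"offset": [0.011, 0.016, 0], "angular": [0, 0, 0], "jaw": 0.01}]}}

```text
time_s: 4.42
eef_pos: [579.4, 244.7, 116.2]
ee_rot: [-0.0, 0.161, 0.987, 0.001]
force: [1.1, 2.7, -3.0]
grip_width: 0.222
```

>>> {"op": "move_arm", "data": {"motion": [{"offset": [0, 0, 0], "angular": [0, 0, 0], "jaw": 0.06}, {"offset": [0, 0, 0], "angular": [0, 0, 0], "jaw": 0.06}, {"offset": [0, 0, 0], "angular": [0, 0, 0], "jaw": 0.06}, {"offset": [0, 0, -0.04], "angular": [0, 0, 0], "jaw": 0.06}, {"offset": [0, 0, -0.1], "angular": [0, 0, 0], "jaw": 0.0854}]}}

```text
time_s: 5.05
eef_pos: [579.0, 243.4, 216.2]
ee_rot: [-0.002, 0.161, 0.987, -0.001]
force: [0.0, 0.5, -0.5]
grip_width: 0.89
```

```bash
python3 - <<'E'
from h import *
s,M=st(); print(M.round(3))
T=np.array([528,-337.4,225]); print(((T-s["eef_pos"])@M).round(1))
d=cam("top"); crop(d,190,190,320,270,6,"jig1")
E
python3 arc.py 545.3 223.5
```

```text
t 5.05 pos [579.  243.4 216.2] F [ 0.   0.5 -0.5] grip 76.0
[[-0.948  0.318 -0.004]
 [ 0.318  0.948 -0.001]
 [ 0.003 -0.002 -1.   ]]
[-136.5 -566.9   -8.3]
t 5.1 pos [581.6 244.2 226.5] F [ 0.7 -0.5  8.3] grip 82.8
r 41.81 ang 29.6 theta -2.551
```

View pics/jig1.png

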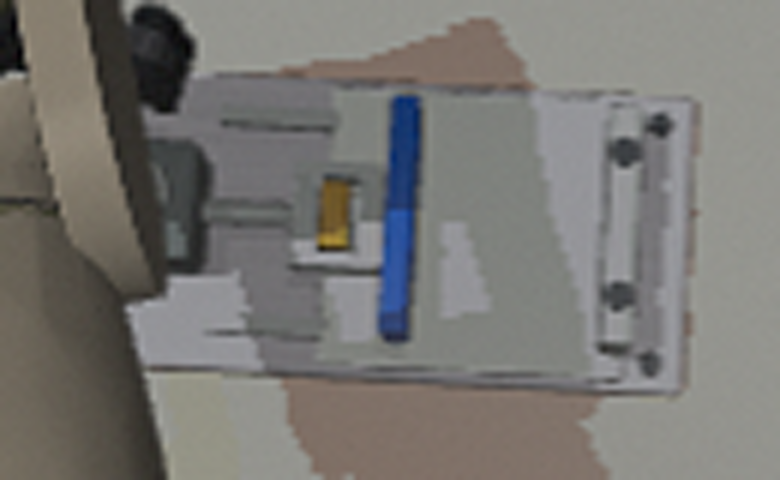

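The top crop shows the guide edge has moved from (487,98) to (421,98), about 27 mm, so the opening is now about 79 mm. Next I go above the tub and turn the jaws to 26°.

>>> {"op": "move_arm", "data": {"motion": [{"offset": [-0.014, -0.057, 0], "angular": [0, 0, 0], "jaw": 0.0854}, {"offset": [-0.028, -0.114, 0], "angular": [0, 0, 0], "jaw": 0.0854}, {"offset": [-0.042, -0.171, 0], "angular": [0, 0, 0], "jaw": 0.0854}, {"offset": [-0.056, -0.228, 0], "angular": [0, 0, 0], "jaw": 0.0854}, {"offset": [-0.07, -0.285, 0], "angular": [0, 0, 0], "jaw": 0.0854}]}}

```text
time_s: 5.72
eef_pos: [555.0, -50.6, 216.5]
ee_rot: [0.0, 0.161, 0.987, 0.0]
force: [0.0, 0.5, -0.2]
grip_width: 1.0
```

>>> {"op": "move_arm", "data": {"motion": [{"offset": [-0.014, -0.057, 0], "angular": [0, 0, 9], "jaw": 0.0854}, {"offset": [-0.028, -0.114, 0], "angular": [0, 0, 18], "jaw": 0.0854}, {"offset": [-0.042, -0.171, 0], "angular": [0, 0, 27], "jaw": 0.0854}, {"offset": [-0.056, -0.228, 0], "angular": [0, 0, 36], "jaw": 0.0854}, {"offset": [-0.068, -0.281, 0], "angular": [0, 0, 45], "jaw": 0.0854}]}}

```text
time_s: 6.35
eef_pos: [529.9, -338.9, 216.4]
ee_rot: [0.0, 0.529, 0.849, 0.0]
force: [0.5, 0.3, 0.9]
grip_width: 1.001
```

>>> {"op": "move_arm", "data": {"motion": [{"offset": [0, 0, 0], "angular": [0, 0, 0], "jaw": 0.0854}, {"offset": [0, 0, 0], "angular": [0, 0, 0], "jaw": 0.0854}]}}

```text
time_s: 6.6
eef_pos: [530.4, -336.3, 216.2]
ee_rot: [-0.0, 0.526, 0.85, 0.0]
force: [0.2, 0.5, 0.2]
grip_width: 1.001
```

Run:
```python
from h import *
s,M=st(); print(M.round(3))
d=cam("wrist"); cv2.imwrite("pics/w3.png",d["img"][:,:,::-1])
g=np.array([528,-337.4]); 
m=colour(d,(45,120,40),(80,255,255))
cs=sorted(cv2.findContours(m,0,1)[0],key=cv2.contourArea)[-2:]
for c in cs:
    r=cv2.minAreaRect(c); b=cv2.boxPoints(r); P=p2w(d,b,50); print(r,P.round(1),"mid",P.mean(0).round(1)); 
    for i in range(4): v=P[i]-P[i-1]; print(np.hypot(*v[:2]).round(1),np.degrees(np.arctan2(v[1],v[0])).round(1))
```

```text
t 6.6 pos [ 530.4 -336.3  216.2] F [0.2 0.5 0.2] grip 85.5
[[-0.446  0.895  0.   ]
 [ 0.895  0.446  0.   ]
 [ 0.     0.    -1.   ]]
((280.5, 195.0), (72.0, 65.0), 90.0) [[ 490.2 -320.3   50. ]
 [ 539.3 -295.8   50. ]
 [ 569.2 -352.4   50. ]
 [ 517.2 -378.3   50. ]] mid [ 529.  -336.7   50. ]
64.0 115.0
54.9 26.5
64.0 -62.2
58.1 -153.5
```

View pics/w3.png

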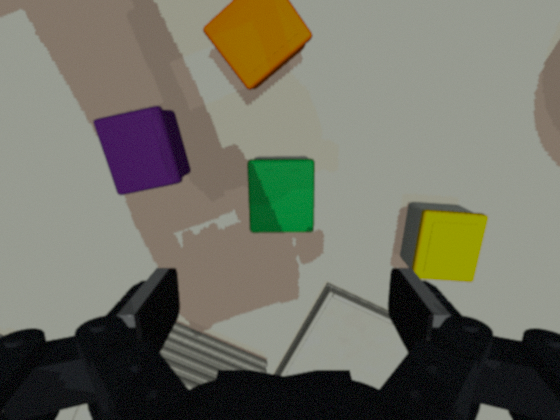

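The wrist view shows the green lid square to the jaws at (281,195), with purple at (142,150), orange at (258,38) and yellow at (447,243), all clear of the fingers. I'll descend and grip.

>>> {"op": "move_arm", "data": {"motion": [{"offset": [0, -0.001, 0.05], "angular": [0, 0, 0], "jaw": 0.0854}, {"offset": [0, -0.001, 0.1], "angular": [0, 0, 0], "jaw": 0.0854}, {"offset": [0, -0.001, 0.145], "angular": [0, 0, 0], "jaw": 0.0854}, {"offset": [0, -0.001, 0.175], "angular": [0, 0, 0], "jaw": 0.0854}, {"offset": [0, -0.001, 0.19], "angular": [0, 0, 0], "jaw": 0.0854}]}}

```text
time_s: 7.28
eef_pos: [529.6, -335.7, 25.2]
ee_rot: [-0.001, 0.526, 0.851, 0.0]
force: [0.7, -0.6, -0.1]
grip_width: 1.0
```

>>> {"op": "move_arm", "data": {"motion": [{"offset": [0, 0, 0], "angular": [0, 0, 0], "jaw": 0.05}, {"offset": [0, 0, 0], "angular": [0, 0, 0], "jaw": 0.05}, {"offset": [0, 0, 0], "angular": [0, 0, 0], "jaw": 0.05}, {"offset": [0, 0, 0], "angular": [0, 0, 0], "jaw": 0.05}, {"offset": [0, 0, 0], "angular": [0, 0, 0], "jaw": 0.05}], "squeeze": 25}}

```text
time_s: 7.9
eef_pos: [530.2, -337.5, 27.8]
ee_rot: [0.001, 0.527, 0.85, -0.0]
force: [0.0, 1.5, 5.8]
grip_width: 0.678
```

>>> {"op": "move_arm", "data": {"motion": [{"offset": [0, 0, -0.03], "angular": [0, 0, 0], "jaw": 0.05}, {"offset": [0, 0, -0.07], "angular": [0, 0, 0], "jaw": 0.05}, {"offset": [0, 0, -0.12], "angular": [0, 0, 0], "jaw": 0.05}, {"offset": [0, 0, -0.15], "angular": [0, 0, 0], "jaw": 0.05}, {"offset": [0, 0, -0.15], "angular": [0, 0, 0], "jaw": 0.05}]}}

```text
time_s: 8.52
eef_pos: [530.1, -337.7, 178.5]
ee_rot: [0.002, 0.527, 0.85, -0.0]
force: [-0.2, 0.2, -2.9]
grip_width: 0.675
```

Run:
```python
from h import *
s,M=st(); print(M.round(3)); print(((np.array([534.6,67,176])-s["eef_pos"])@M).round(1))
```

```text
t 8.525 pos [ 530.1 -337.7  178.5] F [-0.2  0.2 -2.9] grip 57.6
[[-0.445  0.895  0.003]
 [ 0.895  0.445 -0.003]
 [-0.004  0.002 -1.   ]]
[360.4 184.3   1.3]
```

>>> {"op": "move_arm", "data": {"motion": [{"offset": [0.035, 0.018, 0], "angular": [0, 0, 0], "jaw": 0.05}, {"offset": [0.085, 0.043, 0], "angular": [0, 0, 0], "jaw": 0.05}, {"offset": [0.14, 0.071, 0], "angular": [0, 0, 0], "jaw": 0.05}, {"offset": [0.195, 0.099, 0], "angular": [0, 0, 0], "jaw": 0.05}, {"offset": [0.25, 0.127, 0], "angular": [0, 0, 0], "jaw": 0.05}]}}

```text
time_s: 9.15
eef_pos: [530.9, -54.7, 174.5]
ee_rot: [-0.001, 0.527, 0.85, -0.0]
force: [1.0, 1.3, -2.2]
grip_width: 0.674
```

>>> {"op": "move_arm", "data": {"motion": [{"offset": [0.045, 0.023, 0], "angular": [0, 0, 7], "jaw": 0.05}, {"offset": [0.085, 0.043, 0], "angular": [0, 0, 15], "jaw": 0.05}, {"offset": [0.105, 0.053, 0], "angular": [0, 0, 23], "jaw": 0.05}, {"offset": [0.1125, 0.0575, 0], "angular": [0, 0, 30.7], "jaw": 0.05}, {"offset": [0.1125, 0.0575, 0], "angular": [0, 0, 30.7], "jaw": 0.05}]}}

```text
time_s: 9.78
eef_pos: [532.5, 70.0, 174.7]
ee_rot: [-0.001, 0.732, 0.681, -0.001]
force: [0.2, -0.2, -2.5]
grip_width: 0.674
```

>>> {"op": "move_arm", "data": {"motion": [{"offset": [0, 0, 0], "angular": [0, 0, 0], "jaw": 0.05}, {"offset": [0, 0, 0], "angular": [0, 0, 0], "jaw": 0.05}]}}

```text
time_s: 10.02
eef_pos: [533.2, 69.0, 176.0]
ee_rot: [-0.0, 0.733, 0.681, -0.0]
force: [0.5, -0.2, -3.0]
grip_width: 0.676
```

Run:
```python
from h import *
s,M=st(); print(M.round(3))
d=cam("wrist"); cv2.imwrite("pics/w4.png",d["img"][:,:,::-1]); np.savez("w4.npz",**{k:d[k] for k in("intrinsics","k1","rvec","tvec","R")})
```

```text
t 10.025 pos [533.2  69.  176. ] F [ 0.5 -0.2 -3. ] grip 57.7
[[ 0.073  0.997 -0.001]
 [ 0.997 -0.073 -0.   ]
 [-0.    -0.001 -1.   ]]
```

View pics/w4.png

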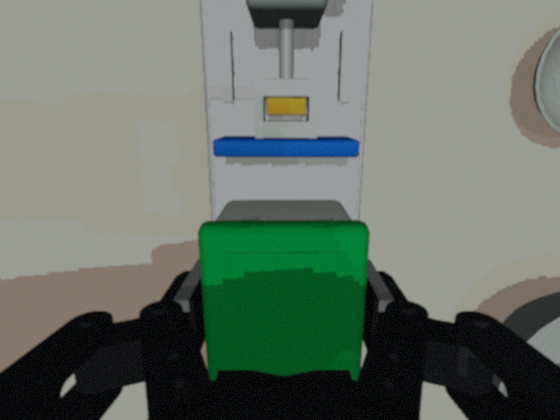

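The wrist view shows the guide level at rows 138–157, cols 215–358, and the tub parallel to it and centred. I'll compute the guide face position.

Run:
```python
from h import *
d=dict(np.load("w4.npz")); I=cv2.imread("pics/w4.png"); 
b=(I[:,:,0].astype(int)-I[:,:,2]>50); print([np.nonzero(b[120:190,c])[0][[0,-1]]+120 for c in (225,286,350)])
P=p2w(d,[(225,156.5),(286,156.5),(350,156.5)],66); print(P.round(1)); print("ends",p2w(d,[(215,150),(358,150)],66).round(1),"tub edge", p2w(d,[(283.5,224)],198).round(1), "lid sides",p2w(d,[(200,240),(367,240)],198).round(1))
u=np.array([.0732,.9973]); print("along y: guide",P[1][:2]@u,"TCP",np.array([533.2,69])@u)
```

```text
[array([138, 155]), array([139, 156]), array([139, 156])]
[[497.3 112.9  66. ]
 [538.9 109.8  66. ]
 [582.5 106.6  66. ]]
ends [[491.  117.7  66. ]
 [588.  110.6  66. ]] tub edge [[536.7 102.7 198. ]] lid sides [[508.7  99.2 198. ]
 [563.8  95.2 198. ]]
along y: guide 148.9725946345767 TCP 107.84394
```

>>> {"op": "move_arm", "data": {"motion": [{"offset": [0.0005, 0.003, 0.035], "angular": [0, 0, 0], "jaw": 0.05}, {"offset": [0.0005, 0.003, 0.07], "angular": [0, 0, 0], "jaw": 0.05}, {"offset": [0.0005, 0.003, 0.1], "angular": [0, 0, 0], "jaw": 0.05}, {"offset": [0.0005, 0.003, 0.115], "angular": [0, 0, 0], "jaw": 0.05}, {"offset": [0.0005, 0.003, 0.12], "angular": [0, 0, 0], "jaw": 0.05}]}}

```text
time_s: 10.7
eef_pos: [536.4, 69.6, 56.1]
ee_rot: [-0.0, 0.733, 0.68, -0.0]
force: [0.3, -0.4, -1.7]
grip_width: 0.671
```

>>> {"op": "move_arm", "data": {"motion": [{"offset": [0, 0, 0.002], "angular": [0, 0, 0], "jaw": 0.05}, {"offset": [0, 0, 0.004], "angular": [0, 0, 0], "jaw": 0.05}, {"offset": [0, 0, 0.005], "angular": [0, 0, 0], "jaw": 0.05}, {"offset": [0, 0, 0.006], "angular": [0, 0, 0], "jaw": 0.05}, {"offset": [0, 0, 0.006], "angular": [0, 0, 0], "jaw": 0.05}]}}

```text
time_s: 11.32
eef_pos: [536.3, 69.8, 50.3]
ee_rot: [0.0, 0.733, 0.68, 0.0]
force: [-0.1, -0.1, -2.5]
grip_width: 0.677
```

>>> {"op": "move_arm", "data": {"motion": [{"offset": [0, 0, 0.001], "angular": [0, 0, 0], "jaw": 0.05}, {"offset": [0, 0, 0.002], "angular": [0, 0, 0], "jaw": 0.05}, {"offset": [0, 0, 0.003], "angular": [0, 0, 0], "jaw": 0.05}, {"offset": [0, 0, 0.003], "angular": [0, 0, 0], "jaw": 0.05}]}}

```text
time_s: 11.82
eef_pos: [536.3, 69.9, 47.8]
ee_rot: [0.0, 0.733, 0.68, 0.0]
force: [-2.9, 0.5, 4.2]
grip_width: 0.672
```

The tub has touched the bed (force went from −2.5 to +4.2 N). I'll release and rise.

>>> {"op": "move_arm", "data": {"motion": [{"offset": [0, 0, 0], "angular": [0, 0, 0], "jaw": 0.08}, {"offset": [0, 0, 0], "angular": [0, 0, 0], "jaw": 0.08}, {"offset": [0, 0, 0], "angular": [0, 0, 0], "jaw": 0.08}, {"offset": [0, 0, -0.01], "angular": [0, 0, 0], "jaw": 0.08}, {"offset": [0, 0, -0.03], "angular": [0, 0, 0], "jaw": 0.08}]}}

```text
time_s: 12.45
eef_pos: [536.0, 69.8, 77.7]
ee_rot: [-0.0, 0.733, 0.68, -0.0]
force: [-0.1, -0.8, 1.1]
grip_width: 0.938
```

>>> {"op": "move_arm", "data": {"motion": [{"offset": [0, 0, -0.05], "angular": [0, 0, 0], "jaw": 0.08}, {"offset": [0, 0, -0.1], "angular": [0, 0, 0], "jaw": 0.06}, {"offset": [0, 0, -0.145], "angular": [0, 0, 0], "jaw": 0.06}, {"offset": [0, 0, -0.145], "angular": [0, 0, 0], "jaw": 0.06}]}}

```text
time_s: 12.95
eef_pos: [537.5, 69.8, 226.3]
ee_rot: [0.003, 0.733, 0.68, 0.003]
force: [1.2, 0.5, -0.8]
grip_width: 0.701
```

Run:
```python
from h import *
s,M=st(); print(M.round(3)); print(((np.array([579.2,244.5,222])-s["eef_pos"])@M).round(1))
d=cam("wrist"); cv2.imwrite("pics/w5.png",d["img"][:,:,::-1])
m=colour(d,(45,120,40),(80,255,255)); c=max(cv2.findContours(m,0,1)[0],key=cv2.contourArea)
r=cv2.minAreaRect(c); P=p2w(d,cv2.boxPoints(r),70); u=np.array([.0732,.9973]);v=np.array([.9973,-.0732])
print(r,P.round(1),P.mean(0).round(1)); print([(np.hypot(*(P[i]-P[i-1])[:2]).round(1)) for i in range(4)], (P[:,:2]@u).round(1))
```

```text
t 12.95 pos [537.5  69.8 226.3] F [ 1.2  0.5 -0.8] grip 59.9
[[ 0.074  0.997  0.007]
 [ 0.997 -0.074 -0.001]
 [-0.     0.008 -1.   ]]
[177.3  28.6   4.5]
((280.5, 196.99996948242188), (66.99998474121094, 75.99998474121094), -0.0) [[505.9  40.5  70. ]
 [512.5 105.7  70. ]
 [567.1 101.6  70. ]
 [563.8  36.1  70. ]] [537.3  71.   70. ]
[np.float64(58.1), np.float64(65.5), np.float64(54.7), np.float64(65.6)] [ 77.4 142.9 142.8  77.2]
```

View pics/w5.png

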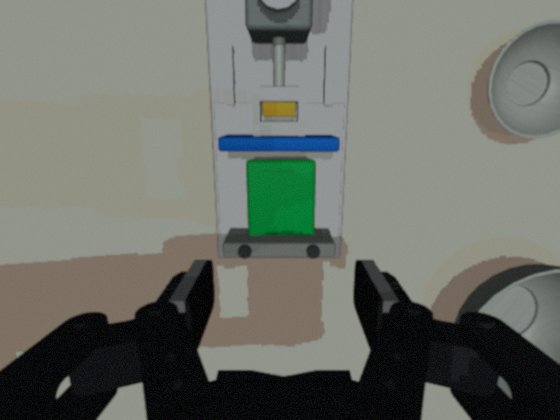

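The view shows the tub at (281,197) square between guide (rows 138–151) and rail (rows 230+), with gaps on both sides. Lid spans 77.3–142.8 along jig y, guide at 149. Back to the handle at (579.4, 244.7).

>>> {"op": "move_arm", "data": {"motion": [{"offset": [0.045, 0.007, 0], "angular": [0, 0, 0], "jaw": 0.055}, {"offset": [0.09, 0.014, 0], "angular": [0, 0, 0], "jaw": 0.055}, {"offset": [0.135, 0.022, 0], "angular": [0, 0, 0], "jaw": 0.055}, {"offset": [0.177, 0.0285, 0], "angular": [0, 0, 0], "jaw": 0.055}, {"offset": [0.177, 0.0285, 0], "angular": [0, 0, 0], "jaw": 0.055}]}}

```text
time_s: 13.62
eef_pos: [577.2, 246.5, 220.3]
ee_rot: [-0.001, 0.732, 0.682, -0.001]
force: [-0.4, 0.1, 0.4]
grip_width: 0.644
```

Run:
```python
from h import *
s,M=st(); print(((np.array([579.4,244.7,115])-s["eef_pos"])@M).round(1))
d=cam("wrist"); m=colour(d,(0,120,40),(10,255,255)); cs=[c for c in cv2.findContours(m,0,1)[0] if cv2.contourArea(c)>60]
print([cv2.boundingRect(c) for c in cs], w2p(d,[(579.4,244.7,135),(579.4,244.7,89)]))
```

```text
t 13.625 pos [577.2 246.5 220.3] F [-0.4  0.1  0.4] grip 55.0
[ -1.5   2.6 105.3]
[(275, 198, 29, 42), (496, 63, 64, 57)] [[285.83129785 226.9832842 ]
 [285.60220628 208.83172113]]
```

>>> {"op": "move_arm", "data": {"motion": [{"offset": [-0.0015, 0.003, 0.04], "angular": [0, 0, 0], "jaw": 0.055}, {"offset": [-0.0015, 0.003, 0.075], "angular": [0, 0, 0], "jaw": 0.055}, {"offset": [-0.0015, 0.003, 0.098], "angular": [0, 0, 0], "jaw": 0.055}, {"offset": [-0.0015, 0.003, 0.104], "angular": [0, 0, 0], "jaw": 0.055}]}}

```text
time_s: 14.18
eef_pos: [579.9, 241.2, 116.5]
ee_rot: [-0.001, 0.733, 0.68, -0.002]
force: [-0.2, -0.2, 1.0]
grip_width: 0.642
```

>>> {"op": "move_arm", "data": {"motion": [{"offset": [0, 0, 0], "angular": [0, 0, 0], "jaw": 0.01}, {"offset": [0, 0, 0], "angular": [0, 0, 0], "jaw": 0.01}, {"offset": [0, 0, 0], "angular": [0, 0, 0], "jaw": 0.01}, {"offset": [0, 0, 0], "angular": [0, 0, 0], "jaw": 0.01}, {"offset": [0, 0, -0.002], "angular": [0, 0, 0], "jaw": 0.01}], "squeeze": 35}}

```text
time_s: 14.8
eef_pos: [580.7, 242.2, 120.0]
ee_rot: [0.0, 0.733, 0.68, -0.0]
force: [2.2, -1.7, -11.1]
grip_width: 0.218
```

```bash
python3 arc.py 545.3 223.5 20 5 350 335 320
```

```text
t 14.8 pos [580.7 242.2 120. ] F [  2.2  -1.7 -11.1] grip 18.6
r 40.0 ang 27.8 theta -2.582
20.0 [-4.8  2.6  0. ]
5.0 [-14.8   5.6   0. ]
350.0 [-25.3   5.9   0. ]
335.0 [-35.4   3.5   0. ]
320.0 [-44.6  -1.4   0. ]
```

>>> {"op": "move_arm", "data": {"motion": [{"offset": [-0.005, 0.0025, 0.002], "angular": [0, 0, 0], "jaw": 0.01}, {"offset": [-0.015, 0.0055, 0.002], "angular": [0, 0, 0], "jaw": 0.01}, {"offset": [-0.0255, 0.006, 0.002], "angular": [0, 0, 0], "jaw": 0.01}, {"offset": [-0.0355, 0.0035, 0.002], "angular": [0, 0, 0], "jaw": 0.01}, {"offset": [-0.0445, -0.0015, 0.002], "angular": [0, 0, 0], "jaw": 0.01}]}}

```text
time_s: 15.42
eef_pos: [578.1, 197.8, 119.7]
ee_rot: [0.002, 0.733, 0.68, 0.003]
force: [6.3, 1.5, 2.5]
grip_width: 0.218
```

```bash
python3 arc.py 545.3 223.5 312 304 296 289 283
```

```text
t 15.425 pos [578.1 197.8 119.7] F [6.3 1.5 2.5] grip 18.7
r 41.65 ang 321.9 theta 2.55
312.0 [-4.5 -5.7 -0. ]
304.0 [-8.2 -9.8 -0.1]
296.0 [-11.4 -14.4  -0.1]
289.0 [-13.6 -18.8  -0.1]
283.0 [-15.  -22.7  -0.2]
```

>>> {"op": "move_arm", "data": {"motion": [{"offset": [-0.0045, -0.004, 0], "angular": [0, 0, 0], "jaw": 0.01}, {"offset": [-0.008, -0.008, 0], "angular": [0, 0, 0], "jaw": 0.01}, {"offset": [-0.011, -0.0125, 0], "angular": [0, 0, 0], "jaw": 0.01}, {"offset": [-0.0135, -0.017, 0], "angular": [0, 0, 0], "jaw": 0.01}, {"offset": [-0.0148, -0.021, 0], "angular": [0, 0, 0], "jaw": 0.01}]}}

```text
time_s: 16.05
eef_pos: [556.1, 183.4, 119.7]
ee_rot: [0.003, 0.733, 0.68, 0.002]
force: [6.8, -7.1, 4.1]
grip_width: 0.221
```

```bash
python3 arc.py 545.3 223.5 280 276 272 268 264 260
python3 - <<'E'
from h import *
d=cam("top"); crop(d,190,190,320,270,6,"jig2")
w=cam("wrist"); I=w["img"].astype(int); b=I[:,:,2]-I[:,:,0]>50; ys,xs=np.nonzero(b); print(np.bincount(ys).argmax(), xs.min(),xs.max(),ys.min(),ys.max())
I=d["img"].astype(int); b=(I[:,:,2]-I[:,:,0]>50)[190:270,190:320]; ys,xs=np.nonzero(b); print([(y,xs[ys==y].min(),xs[ys==y].max()) for y in np.unique(ys)][::8])
g=(I[:,:,1]-I[:,:,0]>40)[190:270,190:320]; ys,xs=np.nonzero(g); print([(y,xs[ys==y].min(),xs[ys==y].max()) for y in np.unique(ys)][::5])
E
```

```text
t 16.05 pos [556.1 183.4 119.7] F [ 6.8 -7.1  4.1] grip 18.9
r 41.53 ang 285.1 theta 1.907
280.0 [ 0.4 -3.9 -0. ]
276.0 [-0.2 -6.6 -0. ]
272.0 [-0.6 -9.4 -0.1]
268.0 [ -0.8 -12.2  -0.1]
264.0 [ -0.8 -15.   -0.1]
260.0 [ -0.6 -17.8  -0.1]
355 249 318 318 370
[(np.int64(16), np.int64(70), np.int64(73)), (np.int64(24), np.int64(70), np.int64(73)), (np.int64(32), np.int64(69), np.int64(72)), (np.int64(40), np.int64(69), np.int64(72)), (np.int64(48), np.int64(68), np.int64(72))]
[(np.int64(17), np.int64(70), np.int64(70)), (np.int64(28), np.int64(73), np.int64(99)), (np.int64(33), np.int64(74), np.int64(98)), (np.int64(38), np.int64(74), np.int64(98)), (np.int64(43), np.int64(74), np.int64(98))]
```

>>> {"op": "move_arm", "data": {"motion": [{"offset": [-0.001, -0.001, 0.001], "angular": [0, 0, 0], "jaw": 0.01}, {"offset": [-0.002, -0.002, 0.001], "angular": [0, 0, 0], "jaw": 0.01}, {"offset": [-0.0025, -0.003, 0.001], "angular": [0, 0, 0], "jaw": 0.01}, {"offset": [-0.003, -0.004, 0.001], "angular": [0, 0, 0], "jaw": 0.01}, {"offset": [-0.003, -0.004, 0.001], "angular": [0, 0, 0], "jaw": 0.01}]}}

```text
time_s: 16.77
eef_pos: [551.8, 182.1, 119.5]
ee_rot: [0.002, 0.733, 0.68, 0.003]
force: [3.3, -0.7, 10.3]
grip_width: 0.217
```

```bash
python3 arc.py 546 222.5
python3 - <<'E'
from h import *
u=np.array([.0732,.9973,0]);v=np.array([.9973,-.0732,0])
for i in range(4):
    cam("top"); s=ctrl.sense(); print((s["force"]@v).round(2),(s["force"]@u).round(2),s["wrist_torque"].round(2))
E
```

```text
t 16.775 pos [551.8 182.1 119.5] F [ 3.3 -0.7 10.3] grip 18.5
r 40.78 ang 278.1 theta 1.786
3.89 -0.51 [ 0.04 -0.58  0.02]
3.7 0.12 [ 0.   -0.58  0.01]
2.86 0.72 [ 0.02 -0.59 -0.  ]
2.67 -0.62 [ 0.02 -0.55  0.  ]
```

>>> {"op": "move_arm", "data": {"motion": [{"offset": [-0.0002, -0.001, -0.002], "angular": [0, 0, 0], "jaw": 0.01}, {"offset": [-0.0003, -0.002, -0.003], "angular": [0, 0, 0], "jaw": 0.01}, {"offset": [-0.0003, -0.002, -0.003], "angular": [0, 0, 0], "jaw": 0.01}]}}

```text
time_s: 17.35
eef_pos: [547.5, 181.9, 119.9]
ee_rot: [-0.0, 0.733, 0.68, -0.0]
force: [3.4, -1.1, -5.6]
grip_width: 0.217
```

```bash
cat > f.py <<'E'
from h import *
u=np.array([.0732,.9973,0]);v=np.array([.9973,-.0732,0]); L=[]
for i in range(6): 
    d=cam("top"); s=ctrl.sense(); L.append([s["force"]@v,s["force"]@u,s["force"][2],*s["wrist_torque"],*s["eef_pos"]])
print("Fx' Fy' Fz, T, pos",np.mean(L,0).round(2))
w=d["img"].astype(int)[190:270,190:320]; o=[]
for n,b in(("guide",w[:,:,2]-w[:,:,0]>50),("tub",w[:,:,1]-w[:,:,0]>40)):
    b=b[26:44]; xs=[np.nonzero(r[60:110])[0]+60 for r in b]; o.append((n,np.mean([x.min() for x in xs if len(x)]).round(2),np.mean([x.max() for x in xs if len(x)]).round(2)))
print(o)
E
python3 f.py;python3 arc.py 546 222.5
```

```text
Fx' Fy' Fz, T, pos [ 3.7300e+00 -1.6800e+00 -6.3200e+00 -3.2000e-01 -7.4000e-01 -3.0000e-02
  5.4751e+02  1.8194e+02  1.1988e+02]
[('guide', np.float64(69.61), np.float64(73.0)), ('tub', np.float64(74.28), np.float64(99.33))]
t 17.65 pos [547.5 182.  119.9] F [ 3.8 -3.  -7.4] grip 18.9
r 40.54 ang 272.1 theta 1.681
```

>>> {"op": "move_arm", "data": {"motion": [{"offset": [0, -0.0005, 0.001], "angular": [0, 0, 0], "jaw": 0.01}, {"offset": [0, -0.001, 0.001], "angular": [0, 0, 0], "jaw": 0.01}, {"offset": [0, -0.001, 0.001], "angular": [0, 0, 0], "jaw": 0.01}]}}

```text
time_s: 18.02
eef_pos: [547.0, 182.0, 119.8]
ee_rot: [0.001, 0.733, 0.68, 0.0]
force: [4.2, -3.6, -1.9]
grip_width: 0.224
```

```bash
python3 f.py
```

```text
Fx' Fy' Fz, T, pos [ 4.6300e+00 -3.7600e+00 -1.9100e+00 -6.6000e-01 -7.3000e-01  1.0000e-02
  5.4705e+02  1.8197e+02  1.1980e+02]
[('guide', np.float64(69.67), np.float64(73.0)), ('tub', np.float64(74.11), np.float64(99.39))]
```

>>> {"op": "move_arm", "data": {"motion": [{"offset": [0, -0.0005, 0.0005], "angular": [0, 0, 0], "jaw": 0.01}, {"offset": [0, -0.001, 0.0005], "angular": [0, 0, 0], "jaw": 0.01}, {"offset": [0, -0.001, 0.0005], "angular": [0, 0, 0], "jaw": 0.01}]}}

```text
time_s: 18.7
eef_pos: [546.3, 182.0, 119.7]
ee_rot: [0.001, 0.733, 0.68, 0.001]
force: [2.5, -4.7, 0.5]
grip_width: 0.222
```

```bash
python3 f.py
```

```text
Fx' Fy' Fz, T, pos [ 4.1500e+00 -4.2400e+00  1.0800e+00 -7.6000e-01 -7.0000e-01 -2.0000e-02
  5.4631e+02  1.8199e+02  1.1973e+02]
[('guide', np.float64(69.72), np.float64(73.11)), ('tub', np.float64(74.28), np.float64(99.39))]
```

>>> {"op": "move_arm", "data": {"motion": [{"offset": [-0.001, -0.0005, 0], "angular": [0, 0, 0], "jaw": 0.01}, {"offset": [-0.0015, -0.001, 0], "angular": [0, 0, 0], "jaw": 0.01}, {"offset": [-0.0015, -0.001, 0], "angular": [0, 0, 0], "jaw": 0.01}]}}

```text
time_s: 19.38
eef_pos: [544.9, 181.6, 119.6]
ee_rot: [0.0, 0.733, 0.68, 0.001]
force: [3.8, 2.2, 3.4]
grip_width: 0.219
```

```bash
python3 f.py
```

```text
Fx' Fy' Fz, T, pos [ 3.7100e+00  3.8800e+00  4.0500e+00  6.3000e-01 -6.9000e-01 -1.0000e-02
  5.4493e+02  1.8161e+02  1.1958e+02]
[('guide', np.float64(69.83), np.float64(73.17)), ('tub', np.float64(74.56), np.float64(99.44))]
```

>>> {"op": "move_arm", "data": {"motion": [{"offset": [0, -0.0005, 0], "angular": [0, 0, 0], "jaw": 0.01}, {"offset": [0, -0.001, 0], "angular": [0, 0, 0], "jaw": 0.01}, {"offset": [0, -0.001, 0], "angular": [0, 0, 0], "jaw": 0.01}]}}

```text
time_s: 20.05
eef_pos: [544.2, 181.7, 119.6]
ee_rot: [0.0, 0.733, 0.68, 0.001]
force: [4.7, 4.0, 3.0]
grip_width: 0.217
```

```bash
python3 f.py
```

```text
Fx' Fy' Fz, T, pos [  4.98   3.72   3.87   0.6   -0.94  -0.   544.2  181.64 119.59]
[('guide', np.float64(69.89), np.float64(73.22)), ('tub', np.float64(74.67), np.float64(99.44))]
```

>>> {"op": "move_arm", "data": {"motion": [{"offset": [0.0005, -0.0003, 0], "angular": [0, 0, 0], "jaw": 0.01}, {"offset": [0.0007, -0.0005, 0], "angular": [0, 0, 0], "jaw": 0.01}]}}

```text
time_s: 20.6
eef_pos: [544.0, 181.8, 119.6]
ee_rot: [0.001, 0.733, 0.68, 0.001]
force: [6.5, 0.5, 3.9]
grip_width: 0.223
```

```bash
python3 f.py
```

```text
Fx' Fy' Fz, T, pos [ 5.7400e+00  9.6000e-01  3.1500e+00  9.0000e-02 -1.1000e+00 -1.0000e-02
  5.4402e+02  1.8180e+02  1.1964e+02]
[('guide', np.float64(69.89), np.float64(73.22)), ('tub', np.float64(74.56), np.float64(99.44))]
```

Handle force has risen from about 3.6 N sliding to about 5.7 N, so the nip is around 10 N, and the last motion was in the closing direction. I'll ease the arm's load, let go and lift.

>>> {"op": "move_arm", "data": {"motion": [{"offset": [0, 0.001, 0.001], "angular": [0, 0, 0], "jaw": 0.01}, {"offset": [0, 0.0012, 0.001], "angular": [0, 0, 0], "jaw": 0.04}, {"offset": [0, 0.0012, 0.001], "angular": [0, 0, 0], "jaw": 0.05}, {"offset": [0, 0.0012, 0.001], "angular": [0, 0, 0], "jaw": 0.05}, {"offset": [0, 0.0012, 0.001], "angular": [0, 0, 0], "jaw": 0.05}]}}

```text
time_s: 21.52
eef_pos: [544.1, 181.6, 117.6]
ee_rot: [-0.0, 0.733, 0.68, -0.0]
force: [0.2, 0.1, -0.1]
grip_width: 0.585
```

>>> {"op": "move_arm", "data": {"motion": [{"offset": [0, 0, -0.02], "angular": [0, 0, 0], "jaw": 0.05}, {"offset": [0, 0, -0.06], "angular": [0, 0, 0], "jaw": 0.05}, {"offset": [0, 0, -0.1], "angular": [0, 0, 0], "jaw": 0.05}, {"offset": [-0.05, 0, -0.1], "angular": [0, 0, 0], "jaw": 0.05}, {"offset": [-0.1, 0, -0.1], "angular": [0, 0, 0], "jaw": 0.05}]}}

```text
time_s: 22.15
eef_pos: [536.6, 81.0, 218.1]
ee_rot: [0.0, 0.732, 0.681, 0.0]
force: [1.2, -0.6, -0.5]
grip_width: 0.587
```

>>> {"op": "move_arm", "data": {"motion": [{"offset": [0, 0, 0], "angular": [0, 0, 0], "jaw": 0.05}, {"offset": [0, 0, 0], "angular": [0, 0, 0], "jaw": 0.05}]}}

```text
time_s: 22.4
eef_pos: [536.9, 82.3, 217.8]
ee_rot: [-0.0, 0.733, 0.68, 0.0]
force: [0.5, -0.1, 0.0]
grip_width: 0.584
```

Run:
```python
from h import *
s,M=st()
d=cam("wrist"); t=cam("top")
cv2.imwrite("pics/end.png",d["img"][:,:,::-1])
m=colour(d,(0,120,40),(10,255,255)); print([cv2.boundingRect(c) for c in cv2.findContours(m,0,1)[0] if cv2.contourArea(c)>60], w2p(d,[(544,181.8,135)]))
```

```text
t 22.4 pos [536.9  82.3 217.8] F [ 0.5 -0.1  0. ] grip 49.9
[(266, 35, 37, 43)] [[281.25655422  57.24979525]]
```

View pics/end.png

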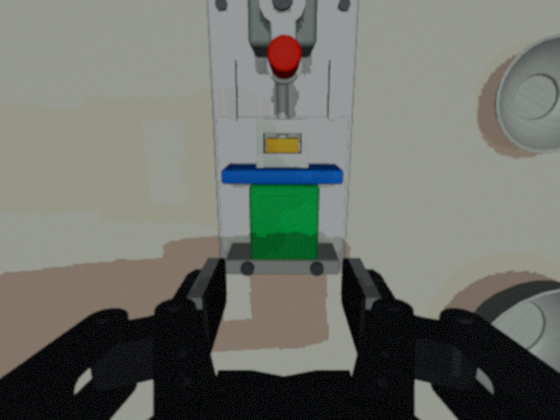

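The tub sits square between guide (row 183) and rail (row 258). The nut is at the closing end of the yoke, and the handle stayed where I left it. Handing in.

```bash
python3 -c "
from rig import ctrl
print(ctrl.finish_job())"
```

```text
the job is handed in; nothing more can be done
None
```

The green-lidded tub is in the jig, set down upright and square and held between guide and rail. The job was handed in at about 22.5 s of the 72 s allowed.

- **Opening:** I wound the crank to about 3.77 rad, which gave an opening of about 79 mm. That is 13 mm wider than the tub.
- **Placing:** The tub touched the bed at about 4 N and I let go of it before touching the crank again. A picture taken then showed it square, with a gap on each side.
- **Nip:** I wound the guide in to about 1.60 rad, finishing in the closing direction. The handle force rose from about 3.6 N sliding to about 5.7 N, which means a nip of roughly 10–11 N. That is worked out from the handle force, not measured directly, and is good to about 2 N.
- **Last checks:** The last picture shows the tub square against guide and rail, the nut at the closing end of the yoke and the handle where I left it. The gripper is clear of everything, with force readings near zero. I never touched the other things on the table, but I did not measure their positions again at the end.

The top and wrist cameras disagreed by about 4 mm in y on the crank. I used a value between them; the arm's give and the handle forces made up the rest.

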